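# Put the mixed-up canister lids back on their own canisters

## Robot

A 6-joint arm with a two-finger parallel gripper is mounted at the origin on a cart in front of the work surface, level with it; the furniture and walls round the work are solid. World frame = base frame: x ahead of the robot, y to its left, z up, the work surface at z = 0. Lengths are in m, angles in degrees, forces in N, time in s.
With the tool pointing down it reaches from about 0.4 to 0.825 m from the base axis. Payload 7 kg.
Tool frame: the origin (TCP) lies midway between the tips of the shut fingers; the grasp point (between the pads) lies 19 mm behind it; x points along the fingers, y is the direction in which the jaws open and shut, and the axes are right-handed (so a half turn about x gives the same grasp; the last joint's range is limited). The gripper opens to 88 mm and grips with 3 to 60 N. Pads are 19 mm wide; open, the fingers measure 130 mm over their backs; the gripper's body (78 mm by 193 mm) begins 47 mm behind the grasp point.
Start: joints at [81.022, 20.546, 0.682, 0, -70.136, -16.507], TCP at [0.29, 0.609, 0.227] pointing down, gripper open.
Joint ranges: [-176.03, 176.03], [-82.01, 121.73], [-58.28, 71.71], [-173.87, 95.51], [-174.79, -0.11], [-173.66, 173.66]. Speed limits (degrees/s): [136.94, 136.94, 172.46, 180, 180, 180].

## Interface

Orientations are given as a 3x3 rotation matrix whose columns are the frame's x, y, z axes.
In Python, from workcell import arm gives the robot as it stands. The module is installed in compiled form; this text tells all that it offers.
- The arm moves only by the shell command python3 -m inch 'ROWS' [FORCE]. ROWS is JSON, a list of rows, each a list of 5 numbers: the closure, from 0 (fully open) to 1 (shut), then the shift along the tool's x, y, z in cm, then the turn about the tool's x in rad. A call has 1 to 20 rows; each row is the pose to reach, as a shift and turn from the pose measured when the call began, along the tool's axes at that moment; what a row does not reach only later rows make up. A row lasts 1/8 s, in which the tool goes at most 62.5 mm and 10.7 degrees, less where a joint would pass 70% of its speed; a pose out of reach is approached as far as the arm can. A call with a gripper value outside its range is refused whole. The fingers move at their own pace and stop on an object; FORCE is the grip in N (left out, the last holds). Time passes only in rows, so rows that repeat a pose let the fingers close. It gives the time, the measured TCP pose, the force and the opening at its end, in the units of the state.
- arm.read_state(): the state, without advancing time (a new reading comes with each control period).
- arm.read_camera(name): name is "side" or "top" or "wrist"; returns a dict with "frame" (420x560x3 uint8, red, green, blue), "depth" (420x560 float32, m along the optical axis (not along the pixel's ray), 0 where there is no reading), "camera_matrix" (3x3 intrinsics, pixels), "world_to_cam" (4x4, takes a point from world to camera coordinates). Camera axes: x right, y down, z forward; pixel columns grow to the right and rows downward; lengths in m; the calibration is good to about 2 mm. A picture is of the moment at which its call begins.
- arm.finish_job(): hands the job in, once; it reports no verdict.
The state is a dict: "time": time; "qpos": joint angles; "dq": joint speeds; "effort": joint torques, N m; "ee_pos": TCP position; "ee_rot": TCP orientation; "ft_force": force on the tool from outside, world axes, zero at the start; "moment": the same for the moment, N m; "grip_width": finger opening in m.
Only numpy, scipy, OpenCV 4.12 (cv2) and the standard library are available. Lean on these libraries where they do the work, as an engineer would, in place of code of your own. Each camera call takes 0.05 s, during which the arm holds its last target.

## Task

After the washing-up the lids of the three white storage canisters were put on the wrong ones. Put each wooden lid on the canister it fits, fully home, so that its plate lies flat on the rim; park a lid on free worktop where you need to, and leave the canisters and everything else standing where they are.

Things in the scene. Friction and masses are not known exactly. Their poses are not given: they have to be found in the camera images.
- round_lid: round lid, 90 mm across, 0.10 kg; grip: round upright knob 26 mm across in the middle; plug 70 mm across at the plate, 60 at the bottom. Pale wood. Origin: centre of plug's flat underside, z up: tapered plug to z = 12 mm, then 11 mm cover plate, grip from z = 23 to 53 mm. Home: plate on rim, origin 12 mm below rim. Now its plug stands on the rim of the long canister
- square_lid: square lid, 98 x 98 mm, 0.12 kg, sides along its x and y; grip: square knob 26 x 26 mm in the middle, same sides; plug 78 mm square at the plate, 68 at the bottom. Pale wood. Origin: centre of plug's flat underside, z up: tapered plug to z = 12 mm, then 11 mm cover plate, grip from z = 23 to 53 mm. Home: plate on rim, origin 12 mm below rim. Now its plug stands on the rim of the round canister
- long_lid: long narrow lid, 130 mm along its x by 56 along y, 0.11 kg; grip: bar 56 mm along x by 20 along y in the middle; plug 110 x 36 mm at the plate, 100 x 26 at the bottom. Pale wood. Origin: centre of plug's flat underside, z up: tapered plug to z = 12 mm, then 11 mm cover plate, grip from z = 23 to 53 mm. Home: plate on rim, origin 12 mm below rim. Now its plug stands on the rim of the square canister
- round_canister: round white ceramic storage canister, 86 mm across outside, mouth 76 mm across, rim at z = 90 mm. Open at the top when its lid is off, empty inside. Origin: centre of its foot, z up. Loose, standing on the worktop; mass about 0.52 kg
- square_canister: square white ceramic storage canister with rounded corners, 94 x 94 mm outside, mouth 84 x 84 mm, sides along its x and y, rim at z = 80 mm. Open at the top when its lid is off, empty inside. Origin: centre of its foot, z up. Loose, standing on the worktop; mass about 0.58 kg
- long_canister: long narrow white ceramic storage canister, 126 mm along its x by 52 mm along its y outside, mouth 116 x 42 mm, rim at z = 70 mm. Open at the top when its lid is off, empty inside. Origin: centre of its foot, z up. Loose, standing on the worktop; mass about 0.52 kg
- honey_jar: bystander: glass jar with a red screw cap, 61 mm across, 86 mm high, loose. Origin: centre of its underside
- tea_tin: bystander: small round white canister with its own wooden knobbed lid, 68 mm across, 100 mm high in all, loose, not part of the job. Origin: centre of its underside
- tumbler: bystander: clear drinking glass, 81 mm across the rim, 93 mm high, loose. Origin: centre of its underside
- pepper_mill: bystander: turned brown wooden pepper mill, 58 mm across, 170 mm high, loose. Origin: centre of its underside
There are look-alikes about, which are no part of the job. Leave any pink look-alike of the square_canister alone.

How it is judged (in metres and radians):
At the end, for the whole second after the job is handed in: Each lid on the canister of its own shape, fully home (plate within 3 mm of the rim, centred within 8 mm, level within 0.06 rad), all at rest; canisters, honey jar, tea tin, tumbler and pepper mill upright and within 30 mm of where they stood (z of round_lid in the frame of round_canister between 0.074 and 0.081 m and horizontal distance between round_lid and round_canister below 0.008 m and angle between each of round_lid, square_lid, long_lid's own z axis and vertical below 0.06 rad and linear speed of each of round_lid, square_lid, long_lid, round_canister, square_canister, long_canister below 0.01 m/s and angular speed of each of round_lid, square_lid, long_lid below 0.1 rad/s and z of square_lid in the frame of square_canister between 0.064 and 0.071 m and horizontal distance between square_lid and square_canister below 0.008 m and z of long_lid in the frame of long_canister between 0.054 and 0.061 m and horizontal distance between long_lid and long_canister below 0.008 m and distance of each of round_canister, square_canister, long_canister, honey_jar, tea_tin, tumbler, pepper_mill from where it was at the start of the episode below 0.03 m and angle between each of round_canister, square_canister, long_canister's own z axis and vertical below 0.05 rad and angle between each of honey_jar, tea_tin, tumbler, pepper_mill's own z axis and vertical below 0.1 rad); the robot touches nothing.
It fails at once if a canister is tipped or pushed away (angle between any of round_canister, square_canister, long_canister's own z axis and vertical above 0.35 rad or distance of any of round_canister, square_canister, long_canister from where it was at the start of the episode above 0.05 m).
It fails at once if a bystander (honey jar, tea tin, tumbler, pepper mill) is knocked over or pushed away (angle between any of honey_jar, tea_tin, tumbler, pepper_mill's own z axis and vertical above 0.35 rad or distance of any of honey_jar, tea_tin, tumbler, pepper_mill from where it was at the start of the episode above 0.05 m).
It fails at once if a lid falls off the worktop (height (world z) of any of round_lid, square_lid, long_lid below -0.05 m).
It also fails if it takes over 118 s, if anything falls off the work surface, if the arm or the gripper's body presses on something with over 40 N, if the wrist force passes 120 N, or if a joint passes its speed limit or range.

## Working session

There is one attempt and no reset: what is moved stays moved. The work goes in short steps, Python scripts to look and compute and a shell command to move; the robot and the scene stay as the last step left them, time stands still between calls to the robot, and variables do not carry over. Pictures are saved under pics/ and viewed, and the job is handed in when it is done.

```bash
mkdir -p pics; cat > h.py <<'E'
import numpy as np, cv2, json
from workcell import arm
def shot(n,f):
    c=arm.read_camera(n); cv2.imwrite('pics/'+f,c['frame'][:,:,::-1]); np.savez('pics/'+f[:-4],**c); return c
def pts(c):
    d=c['depth'];K=c['camera_matrix'];v,u=np.mgrid[:d.shape[0],:d.shape[1]]
    P=np.stack([(u-K[0,2])/K[0,0]*d,(v-K[1,2])/K[1,1]*d,d],-1)
    T=np.linalg.inv(c['world_to_cam']); W=P@T[:3,:3].T+T[:3,3]; W[d==0]=np.nan; return W
E
python3 - <<'E'
from h import *
for n in ['top','side','wrist']:
    c=shot(n,n+'0.png'); T=np.linalg.inv(c['world_to_cam']); print(n,T[:3,3].round(3),T[:3,2].round(3))
s=arm.read_state(); print({k:np.round(v,3).tolist() for k,v in s.items()})
E
```

```text
top [ 0.257 -0.026  1.382] [ 0.201  0.009 -0.98 ]
side [0.49  1.215 0.681] [ 0.011 -0.898 -0.44 ]
wrist [0.359 0.578 0.384] [-0.253  0.119 -0.96 ]
{'time': 0.15, 'qpos': [81.022, 20.58, 0.645, -0.015, -70.136, -16.507], 'dq': [0.023, -0.19, 0.238, 0.04, 0.131, 0.025], 'effort': [-0.002, -58.327, 29.329, 7.001, 0.009, -0.0], 'ee_pos': [0.29, 0.609, 0.226], 'ee_rot': [[-0.0, -0.43, -0.903], [-0.001, -0.903, 0.43], [-1.0, 0.001, -0.0]], 'ft_force': [0.152, 0.009, -0.855], 'moment': [-0.042, 0.026, -0.012], 'grip_width': 0.088}
```

View pics/top0.png

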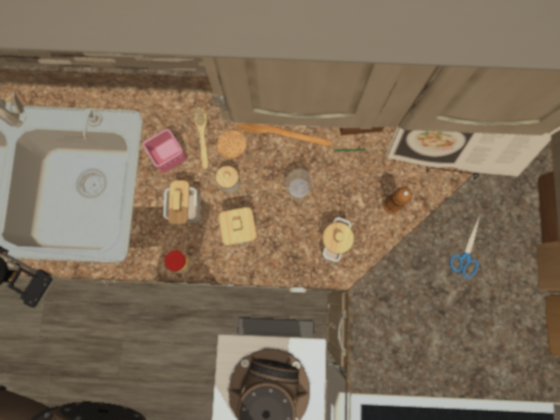

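View pics/side0.png

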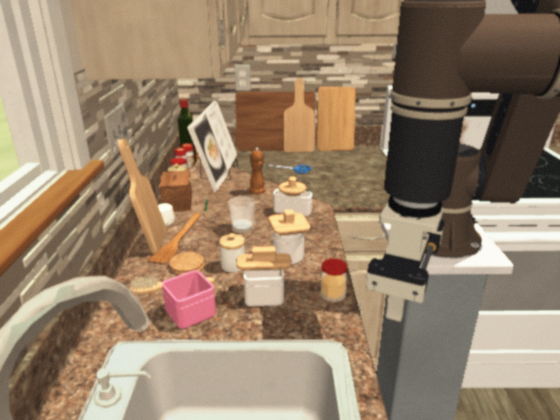

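View pics/wrist0.png

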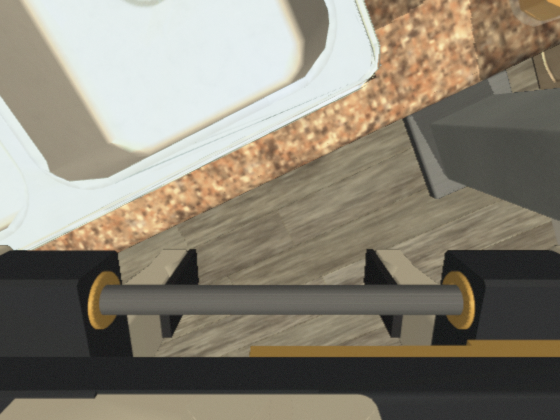

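Top view: long lid on square canister (180,203), square lid on round canister (238,226), round lid on long canister (338,238). Bystanders: honey (175,261), tea tin (227,177), tumbler (299,183), mill (398,200), and the pink look-alike at (165,150). Next I measure them.

```bash
cat >> h.py <<'E'
def load(f): return dict(np.load('pics/'+f+'.npz'))
def comps(W,zlo,zhi,box,amin=15):
    m=(W[...,2]>zlo)&(W[...,2]<zhi)&(W[...,0]>box[0])&(W[...,0]<box[1])&(W[...,1]>box[2])&(W[...,1]<box[3])
    n,l,st,ce=cv2.connectedComponentsWithStats(m.astype(np.uint8),connectivity=4)
    for i in range(1,n):
        if st[i,4]<amin: continue
        p=W[l==i]; r=cv2.minAreaRect((p[:,:2]*1000).astype(np.float32))
        print('px',ce[i].round(0),'n',st[i,4],'zmed',round(float(np.median(p[:,2])),4),'rect c',np.round(r[0],1),'size',np.round(r[1],1),'ang',round(r[2],1))
E
python3 - <<'E'
from h import *
c=load('top0');W=pts(c)
B=(0.35,0.85,-0.35,0.4)
for z in [(0.025,.3),(0.055,0.072),(0.072,0.082),(.082,.094),(.094,.104),(.104,.118),(.118,.14),(.14,.18)]:
    print(z);comps(W,*z,B)
img=np.ascontiguousarray(c['frame'][130:290,130:430,::-1]);cv2.imwrite('pics/topz.png',cv2.resize(img,None,fx=2.6,fy=2.6,interpolation=cv2.INTER_CUBIC))
E
```

```text
(0.025, 0.3)
px [359. 129.] n 146 zmed 0.0393 rect c [ 792.  -254.9] size [ 16.6 135. ] ang 1.5
px [394. 141.] n 169 zmed 0.0865 rect c [ 738.3 -342.3] size [16.  48.3] ang 85.2
px [161. 137.] n 218 zmed 0.0624 rect c [731.2 352.4] size [90.3 46.1] ang 82.1
px [169. 161.] n 296 zmed 0.0615 rect c [668.1 344.3] size [ 56.7 101.5] ang 18.4
px [227. 179.] n 478 zmed 0.0804 rect c [610. 155.] size [65.3 67.6] ang 81.9
px [299. 181.] n 351 zmed 0.0645 rect c [599.  -61.6] size [81.3 76.9] ang 2.3
px [179. 203.] n 1176 zmed 0.1009 rect c [521.6 288.2] size [128.6  95.6] ang 3.0
px [394. 199.] n 280 zmed 0.1196 rect c [ 560.  -338.6] size [49.9 22.4] ang 0.4
px [237. 226.] n 1148 zmed 0.1122 rect c [458.6 112.2] size [98.8 97.9] ang 12.9
px [337. 238.] n 932 zmed 0.0916 rect c [ 437.4 -177.3] size [126.1  88.2] ang 6.4
px [176. 257.] n 250 zmed 0.0842 rect c [368.  286.1] size [61.5 35.3] ang 87.7
(0.055, 0.072)
px [348. 128.] n 16 zmed 0.061 rect c [ 786.  -208.4] size [ 3.7 37.2] ang 4.1
px [159. 136.] n 53 zmed 0.062 rect c [733.4 373.3] size [ 9.6 64.7] ang 28.5
px [392. 146.] n 25 zmed
[... 2381 characters left out ...]
 279.3] size [10.1 28.6] ang 64.7
px [237. 226.] n 1030 zmed 0.112 rect c [458.6 112.2] size [98.8 97.9] ang 12.9
(0.118, 0.14)
px [397. 132.] n 31 zmed 0.1284 rect c [ 753.  -342.4] size [21.5  7.7] ang 19.1
px [176. 200.] n 147 zmed 0.1316 rect c [521.2 287.2] size [53.8 20.3] ang 1.2
px [395. 200.] n 26 zmed 0.1248 rect c [ 550.9 -335.8] size [33.2  9.4] ang 30.9
px [237. 228.] n 21 zmed 0.1353 rect c [449.3 109. ] size [ 8.8 24.4] ang 10.5
px [339. 236.] n 61 zmed 0.1222 rect c [ 439.3 -178.4] size [23.2 23.1] ang 0.0
(0.14, 0.18)
px [399. 195.] n 113 zmed 0.1509 rect c [ 559.9 -339.4] size [46.4 20.8] ang 0.2
px [234. 223.] n 37 zmed 0.1421 rect c [460.2 116.2] size [19.3 19.8] ang 29.7
```

View pics/topz.png

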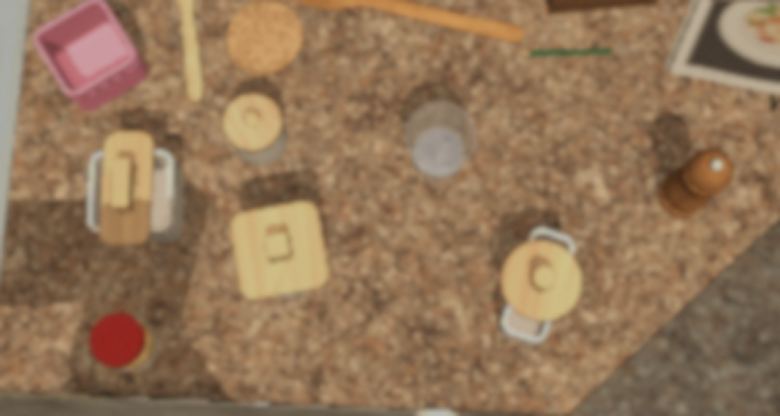

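```bash
cat >> h.py <<'E'
def go(*wps):
    s=arm.read_state();R=np.array(s['ee_rot']);p=np.array(s['ee_pos']);a0=np.degrees(np.arctan2(R[1,1],R[0,1]))
    print('t',round(s['time'],2),'p',p.round(4),'a',round(a0,2),'q1,q6',np.round([s['qpos'][0],s['qpos'][5]],1),'grip',round(s['grip_width'],4),'F',np.round(s['ft_force'],1),'Rx',R[:,0].round(4))
    prev=p;pa=a0
    for x,y,z,a in wps:
        t=np.array([x,y,z]);th=-(((a-a0)+180)%360-180)
        print('row',(R.T@(t-p)*100).round(2),'turn',round(np.radians(th),3),'rows>=',np.ceil(np.linalg.norm(t-prev)/.0625),np.ceil(abs(a-pa)/10.7)); prev=t;pa=a
E
python3 - <<'E'
from h import *
go((.47,.2,.26,-150),(.4385,-.1775,.25,-180),(.4385,-.1775,.11,-180))
E
```

```text
t 0.15 p [0.2903 0.609  0.2259] a -115.49 q1,q6 [ 81.  -16.5] grip 0.0877 F [ 0.2  0.  -0.9] Rx [-4.0e-04 -1.2e-03 -1.0e+00]
row [ -3.37  29.19 -33.82] turn 0.602 rows>= 8.0 4.0
row [ -2.33  64.62 -47.22] turn 1.126 rows>= 7.0 3.0
row [ 11.67  64.6  -47.22] turn 1.126 rows>= 3.0 0.0
```

```bash
python3 -m inch '[[0,-3.4,5,-5.8,0.1],[0,-3.4,10,-11.6,0.2],[0,-3.4,15,-17.4,0.3],[0,-3.4,20,-23.2,0.4],[0,-3.4,25,-29,0.5],[0,-3.4,29.2,-33.8,0.6],[0,-3,35,-36,0.75],[0,-2.6,41,-38.5,0.9],[0,-2.4,47,-41,1.05],[0,-2.3,53,-43,1.126],[0,-2.3,59,-45.2,1.126],[0,-2.3,64.6,-47.2,1.126],[0,-2.3,64.6,-47.2,1.126],[0,-2.3,64.6,-47.2,1.126],[0,-2.3,64.6,-47.2,1.126]]' 20
python3 - <<'E'
from h import *
go((.4385,-.1775,.2,-180),(.4385,-.1775,.099,-180))
shot('wrist','w1.png')
E
```

```text
time: 2.02
ee_pos: [0.438, -0.1779, 0.2494]
ee_rot: [[-0.001, -1.0, 0.003], [-0.001, 0.003, 1.0], [-1.0, 0.001, -0.001]]
ft_force: [-0.9, 0.3, 0.0]
grip_width: 0.0876
t 2.02 p [ 0.438  -0.1779  0.2494] a 179.85 q1,q6 [ 1.9 -2. ] grip 0.0876 F [-0.9  0.3  0. ] Rx [-0.001 -0.001 -1.   ]
row [ 4.94 -0.06  0.05] turn -0.003 rows>= 1.0 34.0
row [15.04 -0.07  0.06] turn -0.003 rows>= 2.0 0.0
```

View pics/w1.png

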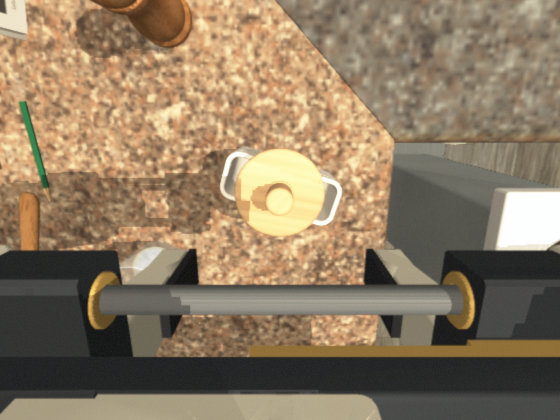

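Wrist view: the round lid is at (280,195), and the long canister's ends show at (237,175) and (328,200). I'll refine both positions with wrist depth.

```bash
python3 - <<'E'
from h import *
W=pts(load('w1'))
B=(.3,.6,-.3,-.05)
for z in [(0.03,.3),(.06,.075),(.085,.1),(.11,.13)]: print(z);comps(W,*z,B,60)
E
```

```text
(0.03, 0.3)
px [279. 191.] n 7531 zmed 0.0928 rect c [ 438.8 -178.4] size [125.8  89. ] ang 5.9
px [165. 267.] n 2248 zmed 0.268 rect c [ 540.9 -142.6] size [147.8  27.6] ang 35.3
px [392. 269.] n 1888 zmed 0.2711 rect c [ 389.9 -181.8] size [27.6 13.7] ang 48.2
px [166. 326.] n 541 zmed 0.2954 rect c [ 484.  -172.9] size [ 4.7 15.1] ang 0.3
px [395. 326.] n 531 zmed 0.2955 rect c [ 392.5 -172.6] size [14.6  5. ] ang 88.4
(0.06, 0.075)
px [231. 172.] n 412 zmed 0.0692 rect c [ 488.1 -194.5] size [52.8 24.4] ang 65.0
px [330. 202.] n 403 zmed 0.0691 rect c [ 388.5 -163.8] size [53.3 23.7] ang 81.0
px [145. 259.] n 84 zmed 0.0675 rect c [591.2 -98.6] size [ 2.5 16.6] ang 77.0
(0.085, 0.1)
px [279. 191.] n 5521 zmed 0.0929 rect c [ 439.9 -178.4] size [88.5 89.1] ang 63.6
px [136. 266.] n 75 zmed 0.0903 rect c [591.2 -99.8] size [ 2.4 17.4] ang 79.3
(0.11, 0.13)
px [279. 200.] n 673 zmed 0.1224 rect c [ 440.2 -178.5] size [25.4 25. ] ang 43.8
```

```bash
python3 -m inch '[[0,5,-0.2,-0.06,0],[0,10,-0.2,-0.06,0],[0,13,-0.2,-0.06,0],[0,15,-0.2,-0.06,0],[0,15,-0.2,-0.06,0],[1,15,-0.2,-0.06,0],[1,15,-0.2,-0.06,0],[1,15,-0.2,-0.06,0],[1,15,-0.2,-0.06,0],[1,15,-0.2,-0.06,0],[1,15,-0.2,-0.06,0]]' 25
```

```text
time: 3.45
ee_pos: [0.4401, -0.1779, 0.0995]
ee_rot: [[-0.001, -1.0, 0.001], [-0.001, 0.001, 1.0], [-1.0, 0.001, -0.001]]
ft_force: [-1.1, 0.4, -0.5]
grip_width: 0.0333
```

```bash
python3 -m inch '[[1,0,0,0,0],[1,0,0,0,0],[1,-2,0,0,0],[1,-5,0,0,0],[1,-8,0,0,0],[1,-8,0,5,0],[1,-8,0,10,0],[1,-8,0,13.8,0],[1,-8,0,13.8,0],[1,-8,0,13.8,0]]' 25
python3 - <<'E'
from h import *
go((.44,-.04,.03,180))
shot('wrist','w2.png');shot('top','t2.png')
E
```

```text
time: 4.7
ee_pos: [0.4402, -0.0399, 0.1793]
ee_rot: [[-0.001, -1.0, 0.0], [-0.001, 0.0, 1.0], [-1.0, 0.001, -0.001]]
ft_force: [-1.0, -0.7, -0.8]
grip_width: 0.0252
t 4.7 p [ 0.4402 -0.0399  0.1793] a 179.98 q1,q6 [ 20.6 -20.6] grip 0.0252 F [-1.  -0.7 -0.8] Rx [-0.0011 -0.0011 -1.    ]
row [14.93  0.    0.  ] turn -0.0 rows>= 3.0 1.0
```

View pics/w2.png

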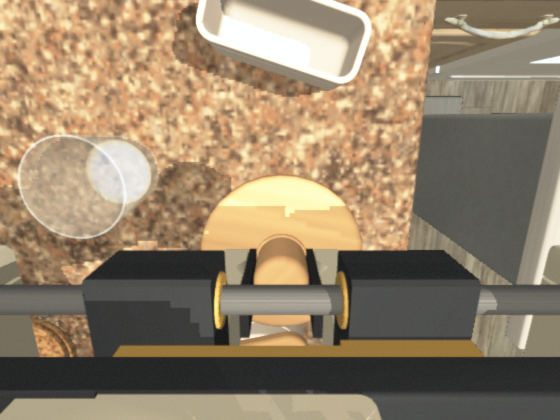

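View pics/t2.png

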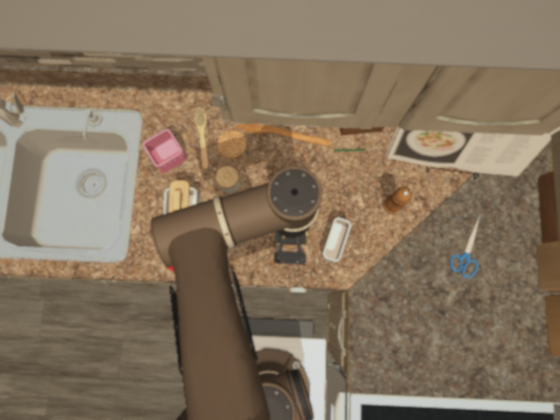

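```bash
python3 - <<'E'
from h import *
for f in ['w2','t2']:
    W=pts(load(f)); print(f); comps(W,.064,.08,(.35,.55,-.28,-.1),50)
    comps(W,.03,.08,(.35,.55,-.28,-.1),50)
E
```

```text
w2
px [296.  42.] n 2412 zmed 0.0693 rect c [ 438.5 -177.8] size [ 52.5 125.7] ang 73.1
px [295.  37.] n 4995 zmed 0.0631 rect c [ 438.5 -177.7] size [ 52.6 125.8] ang 73.1
t2
px [339. 240.] n 140 zmed 0.0686 rect c [ 437.7 -177.5] size [ 51.4 126. ] ang 72.4
px [336. 239.] n 293 zmed 0.0666 rect c [ 437.8 -177.2] size [ 52.  126.2] ang 72.8
```

```bash
python3 -m inch '[[1,5,0,0,0],[1,10,0,0,0],[1,12.5,0,0,0],[1,14,0,0,0],[1,14.9,0,0,0],[1,15.1,0,0,0],[1,15.1,0,0,0],[0,15,0,0,0],[0,15,0,0,0],[0,15,0,0,0],[0,15,0,0,0],[0,15,0,0,0],[0,10,0,0,0],[0,5,0,0,0],[0,-1,0,0,0],[0,-5,0,0,0],[0,-8,0,0,0],[0,-8,0,0,0]]' 25
python3 - <<'E'
from h import *
go((.50,.15,.26,-150),(.522,.287,.25,-88))
E
```

```text
time: 7.05
ee_pos: [0.4415, -0.0401, 0.2616]
ee_rot: [[0.004, -1.0, 0.002], [0.0, 0.002, 1.0], [-1.0, -0.004, 0.0]]
ft_force: [0.2, 0.0, -0.8]
grip_width: 0.0873
t 7.05 p [ 0.4415 -0.0401  0.2616] a 179.89 q1,q6 [ 20.5 -20.6] grip 0.0873 F [ 0.2  0.  -0.8] Rx [ 3.6e-03  1.0e-04 -1.0e+00]
row [ 0.19 -5.82 19.02] turn -0.525 rows>= 4.0 31.0
row [ 1.2  -7.99 32.73] turn -1.608 rows>= 3.0 6.0
```

```bash
python3 -m inch '[[0,0.2,-1.5,5,-0.15],[0,0.2,-3,10,-0.3],[0,0.2,-4.5,15,-0.45],[0,0.2,-6,19,-0.6],[0,1,-7,24,-0.78],[0,1,-8,29,-0.96],[0,1.2,-8,32.7,-1.14],[0,1.2,-8,32.7,-1.32],[0,1.2,-8,32.7,-1.5],[0,1.2,-8,32.7,-1.608],[0,1.2,-8,32.7,-1.608],[0,1.2,-8,32.7,-1.608]]' 25
python3 - <<'E'
from h import *
go((.522,.287,.109,-88))
c=shot('wrist','w3.png');shot('top','t3.png')
for f in ['w3','t3']:
    W=pts(load(f)); print(f);
    B=(.4,.63,.2,.38) 
    for z in [(.06,.088),(.094,.106),(.12,.14)]: print(z); comps(W,*z,B,40)
W=pts(load('t3'));comps(W,.015,.06,(.36,.52,-.12,.04),40)
E
```

```text
time: 8.55
ee_pos: [0.5219, 0.2866, 0.2493]
ee_rot: [[0.003, 0.033, -0.999], [-0.001, -0.999, -0.033], [-1.0, 0.001, -0.003]]
ft_force: [0.4, -0.2, 0.8]
grip_width: 0.0878
t 8.55 p [0.5219 0.2866 0.2493] a -88.12 q1,q6 [47.7 44.2] grip 0.0878 F [ 0.4 -0.2  0.8] Rx [ 2.8e-03 -5.0e-04 -1.0e+00]
row [14.03 -0.05  0.03] turn -0.002 rows>= 3.0 1.0
w3
(0.06, 0.088)
px [320. 191.] n 699 zmed 0.0789 rect c [526.3 249.5] size [93.1 16.9] ang 2.0
px [239. 191.] n 728 zmed 0.0789 rect c [522.5 327.2] size [92.6 17.6] ang 2.4
(0.094, 0.106)
px [281. 190.] n 5953 zmed 0.1029 rect c [522.8 287.8] size [129.1  56.1] ang 2.3
(0.12, 0.14)
px [280. 203.] n 1404 zmed 0.1326 rect c [522.8 287.9] size [55.5 20. ] ang 1.7
t3
(0.06, 0.088)
px [194. 207.] n 87 zmed 0.0763 rect c [520.1 244. ] size [18.4 87.9] ang 80.1
px [165. 207.] n 70 zmed 0.0753 rect c [509.7 330.3] size [69.4  8.8] ang 8.5
(0.094, 0.106)
px [170. 201.] n 40 zmed 0.1027 rect c [521.  309.1] size [37.   9.8] ang 3.9
px [179. 214.] n 326 zmed 0.1018 rect c [494.1 286.4] size [74.3 56.3] ang 5.5
(0.12, 0.14)
px [176. 204.] n 91 zmed 0.1311 rect c [513.8 286.5] size [19.9 39.1] ang 89.5
px [290. 239.] n 676 zmed 0.0224 rect c [438.9 -40.9] size [86.2 88.2] ang 1.7
```

View pics/w3.png

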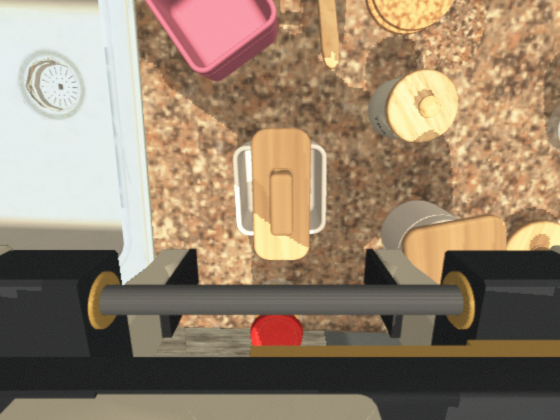

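View pics/t3.png

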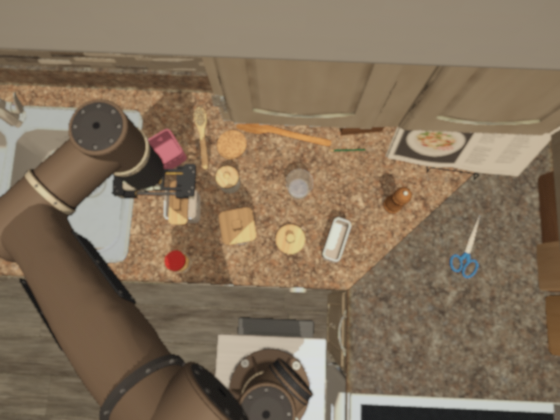

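```bash
python3 -m inch '[[0,5,-0.13,-0.09,0],[0,10,-0.13,-0.09,0],[0,13,-0.13,-0.09,0],[0,14,-0.13,-0.09,0],[0,14,-0.13,-0.09,0],[1,14,-0.13,-0.09,0],[1,14,-0.13,-0.09,0],[1,14,-0.13,-0.09,0],[1,14,-0.13,-0.09,0],[1,14,-0.13,-0.09,0],[1,14,-0.13,-0.09,0],[1,14,-0.13,-0.09,0],[1,14,-0.13,-0.09,0],[1,14,-0.13,-0.09,0],[1,12,-0.13,-0.09,0],[1,9,-0.13,-0.09,0],[1,4,-0.13,-0.09,0],[1,1,-0.13,-0.09,0],[1,1,-0.13,-0.09,0]]' 30
python3 - <<'E'
from h import *
go((.50,.15,.25,-95),(.47,0,.25,-102),(.4385,-.1778,.2,-106.9),(.4385,-.1778,.11,-106.9))
c=shot('wrist','w4.png');shot('top','t4.png');
for f in ['w4','t4']:
    W=pts(load(f)); comps(W,.06,.09,(.4,.63,.2,.38),40)
E
```

```text
time: 11.02
ee_pos: [0.5239, 0.2888, 0.2425]
ee_rot: [[0.007, 0.034, -0.999], [0.003, -0.999, -0.034], [-1.0, -0.003, -0.007]]
ft_force: [0.1, 0.8, -2.1]
grip_width: 0.0198
t 11.03 p [0.5239 0.2888 0.2425] a -88.05 q1,q6 [47.7 44.2] grip 0.0198 F [ 0.1  0.8 -2.1] Rx [ 0.007   0.0033 -1.    ]
row [-0.81 13.79  2.85] turn 0.121 rows>= 3.0 1.0
row [-0.88 28.68  6.36] turn 0.243 rows>= 3.0 1.0
row [ 4.04 46.35 10.15] turn 0.329 rows>= 3.0 1.0
row [13.04 46.38 10.21] turn 0.329 rows>= 2.0 0.0
px [187. 212.] n 142 zmed 0.0764 rect c [501.4 266.4] size [ 61.3 119.9] ang 45.2
```

View pics/w4.png

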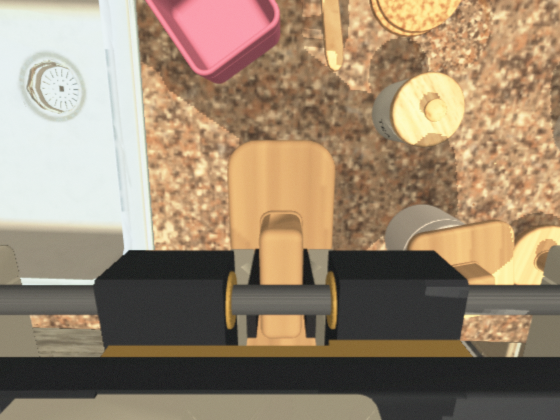

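```bash
python3 -m inch '[[1,-0.8,4.6,1,0.04],[1,-0.8,9.2,2,0.08],[1,-0.8,13.8,3,0.12],[1,-0.8,18.5,4,0.16],[1,-0.8,23.5,5.2,0.2],[1,-0.8,28.7,6.4,0.243],[1,-0.8,34,7.5,0.28],[1,0,39,8.6,0.31],[1,1.5,43,9.5,0.329],[1,3,46.3,10.1,0.329],[1,4,46.3,10.1,0.329],[1,4,46.3,10.1,0.329],[1,4,46.3,10.1,0.329]]' 30
python3 - <<'E'
from h import *
go((.4385,-.1778,.125,-106.9),(.4385,-.1778,.085,-106.9))
c=shot('wrist','w5.png');shot('side','s5.png');shot('top','t5.png');
for f in ['w5','t5','s5']:
    W=pts(load(f)); print(f); comps(W,.15,.25,(.3,.63,-.3,-.07),40)
    print('can');comps(W,.064,.08,(.36,.55,-.28,-.08),40)
W=pts(load('t5')); print('square can');comps(W,.065,.09,(.4,.63,.2,.38),40)
E
```

```text
time: 12.75
ee_pos: [0.4374, -0.1777, 0.199]
ee_rot: [[0.002, -0.29, -0.957], [-0.0, -0.957, 0.29], [-1.0, -0.001, -0.002]]
ft_force: [1.1, 0.2, -0.7]
grip_width: 0.0197
t 12.75 p [ 0.4374 -0.1777  0.199 ] a -106.88 q1,q6 [ 1.9 71.3] grip 0.0197 F [ 1.1  0.2 -0.7] Rx [ 2.4e-03 -1.0e-04 -1.0e+00]
row [ 7.4  -0.02 -0.09] turn 0.0 rows>= 2.0 1.0
row [11.4  -0.02 -0.08] turn 0.0 rows>= 1.0 0.0
w5
px [281. 211.] n 14400 zmed 0.1928 rect c [ 468.3 -185.8] size [55.7 63.7] ang 72.8
px [281. 330.] n 2226 zmed 0.2221 rect c [ 412.2 -167.4] size [40.9 58.7] ang 75.8
can
px [282. 134.] n 357 zmed 0.0693 rect c [ 494.9 -195. ] size [48.2  8. ] ang 72.3
t5
px [337. 248.] n 337 zmed 0.1917 rect c [ 397.1 -163.9] size [55.7 48.1] ang 74.6
can
s5
px [293. 157.] n 570 zmed 0.193 rect c [ 438.5 -173. ] size [ 60.6 129.1] ang 75.7
can
px [293. 194.] n 162 zmed 0.0674 rect c [ 440.3 -177. ] size [ 59.7 125.8] ang 72.4
square can
px [180. 202.] n 286 zmed 0.077 rect c [523.9 288.3] size [95.7 94.7] ang 3.2
```

View pics/w5.png

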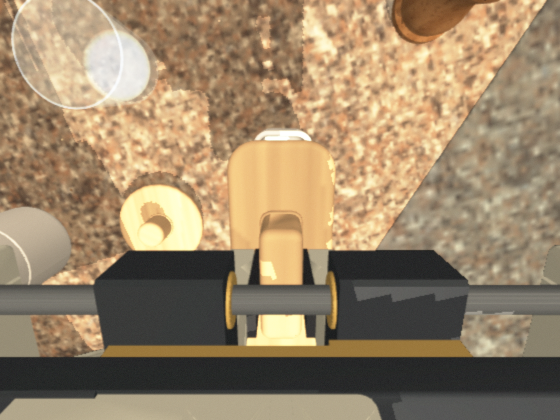

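View pics/s5.png

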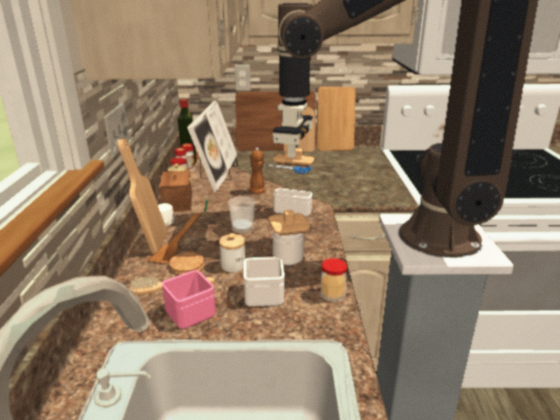

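```bash
python3 - <<'E'
from h import *
W=pts(load('w5'));m=(W[...,2]>.185)&(W[...,2]<.2)&(W[...,0]<.51)&(W[...,0]>.44)&(abs(W[...,1]+.185)<.04)
p=W[m];A=np.c_[p[:,:2]-[.4385,-.1778],np.ones(len(p))];r=np.linalg.lstsq(A,p[:,2],rcond=None)[0];print(len(p),r,np.median(p[:,2]))
E
```

```text
9718 [-0.01414512  0.00122373  0.19283355] 0.19232094432582886
```

```bash
python3 -m inch '[[1,4,0.05,-0.2,0],[1,7.5,0.05,-0.2,0],[1,9.5,0.05,-0.2,0],[1,10.5,0.05,-0.2,0],[1,11,0.05,-0.2,0],[1,11.3,0.05,-0.2,0],[1,11.5,0.05,-0.2,0],[1,11.5,0.05,-0.2,0]]' 30
python3 -c "
from h import *
go()"
```

```text
time: 13.9
ee_pos: [0.4404, -0.1788, 0.0874]
ee_rot: [[0.006, -0.289, -0.957], [-0.001, -0.957, 0.289], [-1.0, -0.001, -0.006]]
ft_force: [-11.0, 7.1, 26.2]
grip_width: 0.0198
t 13.9 p [ 0.4404 -0.1788  0.0874] a -106.81 q1,q6 [ 1.7 71.4] grip 0.0198 F [-11.    7.1  26.2] Rx [ 5.6e-03 -5.0e-04 -1.0e+00]
```

```bash
python3 -m inch '[[1,-0.1,0,0,0],[0,-0.1,0,0,0],[0,-0.1,0,0,0],[0,-0.1,0,0,0],[0,-0.1,0,0,0],[0,-0.1,0,0,0],[0,-4,0,0,0],[0,-9,0,0,0],[0,-14,0,0,0],[0,-18,0,0,0],[0,-18,0,0,0]]' 30
python3 - <<'E'
from h import *
go((.46,.112,.27,-77.1))
c=shot('wrist','w6.png');c=shot('side','s6.png');W=pts(c)
for f in ['w6','s6']:
    W=pts(load(f)); print(f); comps(W,.073,.09,(.36,.52,-.28,-.1),40);comps(W,.1,.12,(.36,.52,-.28,-.1),40)
    m=(W[...,2]>.073)&(W[...,2]<.09)&(W[...,0]<.52)&(W[...,0]>.36)&(abs(W[...,1]+.178)<.05)
    p=W[m];A=np.c_[p[:,:2]-[.4385,-.1778],np.ones(len(p))];print(len(p),np.linalg.lstsq(A,p[:,2],rcond=None)[0])
E
```

```text
time: 15.28
ee_pos: [0.4411, -0.1789, 0.2707]
ee_rot: [[0.012, -0.289, -0.957], [-0.001, -0.957, 0.289], [-1.0, -0.002, -0.012]]
ft_force: [-0.5, 0.5, -0.9]
grip_width: 0.0875
t 15.28 p [ 0.4411 -0.1789  0.2707] a -106.79 q1,q6 [ 1.8 71.4] grip 0.0875 F [-0.5  0.5 -0.9] Rx [ 0.012  -0.0011 -0.9999]
row [  0.06 -28.4    6.59] turn -0.518 rows>= 5.0 3.0
w6
px [281. 185.] n 4667 zmed 0.0808 rect c [ 440.4 -176.9] size [ 55.9 129.4] ang 73.0
px [281. 195.] n 1088 zmed 0.1106 rect c [ 441.2 -177. ] size [19.4 55.9] ang 73.6
4667 [ 0.00097779 -0.00031703  0.08079285]
s6
px [292. 191.] n 296 zmed 0.0805 rect c [ 442.7 -174. ] size [ 61.  129.2] ang 70.2
px [292. 183.] n 89 zmed 0.1081 rect c [ 443.9 -175.1] size [23.7 56.7] ang 73.8
295 [-0.02123501 -0.08488378  0.08143712]
```

View pics/w6.png

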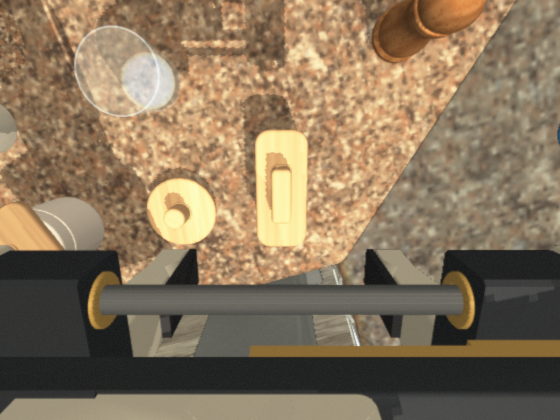

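View pics/s6.png

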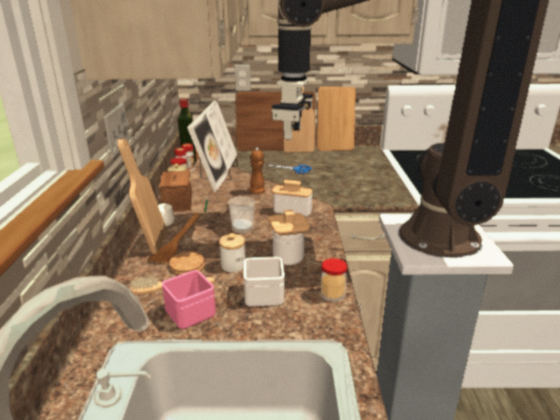

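Long lid is home: plate top at 0.0808 m and flat. Now the square lid.

```bash
python3 -m inch '[[0,0,-5,1.1,-0.1],[0,0,-10,2.2,-0.2],[0,0,-15,3.3,-0.3],[0,0,-20,4.5,-0.4],[0,0,-25,5.7,-0.518],[0,0,-28.4,6.6,-0.518],[0,0,-28.4,6.6,-0.518],[0,0,-28.4,6.6,-0.518],[0,0,-28.4,6.6,-0.518]]' 30
python3 - <<'E'
from h import *
c=shot('wrist','w7.png')
W=pts(c)
for z in [(.07,.095),(.1,.12),(.125,.16)]: comps(W,*z,(.36,.55,.03,.2),60)
go((.46,.112,.118,-77.1))
E
```

```text
time: 16.5
ee_pos: [0.458, 0.1116, 0.2668]
ee_rot: [[0.005, 0.222, -0.975], [-0.001, -0.975, -0.222], [-1.0, 0.002, -0.005]]
ft_force: [-0.0, -1.5, 1.0]
grip_width: 0.0877
px [281. 193.] n 8482 zmed 0.1129 rect c [458.8 112.2] size [96.9 97.9] ang 12.9
px [281. 202.] n 876 zmed 0.1425 rect c [459.  112.3] size [25.6 25.5] ang 12.4
t 16.55 p [0.4581 0.1116 0.267 ] a -77.21 q1,q6 [37.9 64.8] grip 0.0878 F [ 0.8 -0.3 -0.8] Rx [ 5.5e-03 -4.0e-04 -1.0e+00]
row [14.9  -0.02 -0.12] turn -0.002 rows>= 3.0 1.0
```

View pics/w7.png

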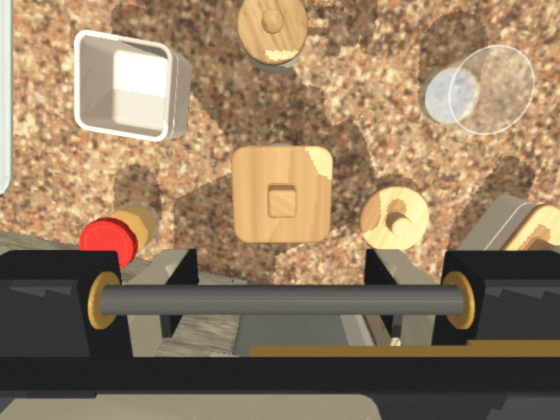

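Square lid at (281,193), square canister's open mouth at (130,85) and honey jar at (110,240). Gripping now.

```bash
python3 -m inch '[[0,5,-0.05,-0.1,0],[0,10,-0.05,-0.1,0],[0,13.5,-0.05,-0.1,0],[0,14.8,-0.05,-0.1,0],[0,14.8,-0.05,-0.1,0],[1,14.8,-0.05,-0.1,0],[1,14.8,-0.05,-0.1,0],[1,14.8,-0.05,-0.1,0],[1,14.8,-0.05,-0.1,0],[1,14.8,-0.05,-0.1,0],[1,14.8,-0.05,-0.1,0],[1,14.8,-0.05,-0.1,0],[1,14.8,-0.05,-0.1,0],[1,14.8,-0.05,-0.1,0],[1,13,-0.05,-0.1,0],[1,9,-0.05,-0.1,0],[1,4,-0.05,-0.1,0],[1,1,-0.05,-0.1,0],[1,1,-0.05,-0.1,0]]' 30
python3 - <<'E'
from h import *
for f in ['w7']:
    W=pts(load(f)); print('sqcan',f); comps(W,.073,.085,(.42,.63,.2,.38),40);comps(W,.03,.085,(.42,.63,.2,.38),40)
go((.523,.288,.22,-87.8),(.523,.288,.12,-87.8))
c=shot('top','t8.png');c=shot('wrist','w8.png');W=pts(c);print('roundcan');comps(W,.08,.096,(.35,.56,.02,.2),40)
W=pts(load('t8'));comps(W,.08,.096,(.35,.56,.02,.2),20)
E
```

```text
time: 18.92
ee_pos: [0.46, 0.1129, 0.2594]
ee_rot: [[0.01, 0.222, -0.975], [0.002, -0.975, -0.222], [-1.0, -0.0, -0.01]]
ft_force: [0.3, 0.2, -1.7]
grip_width: 0.0257
sqcan w7
px [119.  83.] n 2332 zmed 0.0791 rect c [523.6 288.6] size [94.2 95.1] ang 2.8
px [122.  85.] n 5850 zmed 0.0669 rect c [523.6 288.6] size [94.2 95.3] ang 3.1
t 18.93 p [0.46   0.1129 0.2594] a -77.2 q1,q6 [37.9 64.8] grip 0.0257 F [ 0.3  0.2 -1.7] Rx [ 0.0096  0.0023 -1.    ]
row [  4.04 -15.68  -9.98] turn 0.185 rows>= 4.0 1.0
row [ 14.04 -15.68  -9.88] turn 0.185 rows>= 2.0 0.0
roundcan
px [280. 159.] n 444 zmed 0.0893 rect c [491.8 121.2] size [19.7 71. ] ang 13.0
px [239. 238.] n 51 zmed 0.0883 rect c [427.4 104.9] size [18.9 67.4] ang 15.6
```

View pics/w8.png

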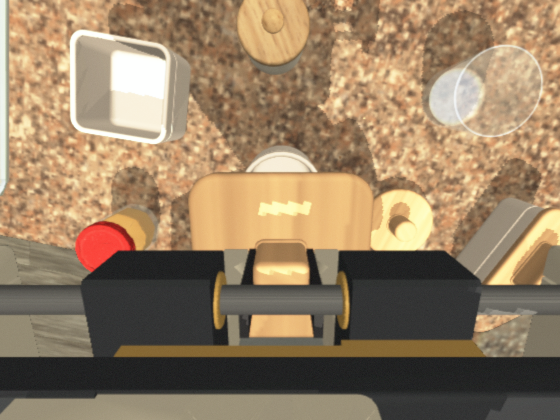

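```bash
python3 -m inch '[[1,0,-4,-2.5,0.05],[1,0,-8,-5,0.1],[1,0,-12,-7.5,0.15],[1,1.5,-15.7,-10,0.178],[1,3.5,-15.7,-10,0.178],[1,3.5,-15.7,-10,0.178],[1,3.5,-15.7,-10,0.178]]' 30
python3 - <<'E'
from h import *
go((.5236,.2886,.12,-87.4),(.5236,.2886,.097,-87.4))
c=shot('wrist','w9.png');shot('side','s9.png');shot('top','t9.png')
W=pts(c);comps(W,.205,.222,(.45,.65,.2,.38),40);comps(W,.07,.085,(.45,.65,.2,.38),40)
W=pts(load('s9'));print('side');comps(W,.205,.222,(.45,.65,.2,.38),40);comps(W,.07,.085,(.45,.65,.2,.38),40)
W=pts(load('t9'));print('round can');comps(W,.08,.096,(.35,.56,.02,.2),20)
E
```

```text
time: 19.9
ee_pos: [0.5215, 0.287, 0.2217]
ee_rot: [[0.005, 0.045, -0.999], [-0.001, -0.999, -0.045], [-1.0, 0.001, -0.005]]
ft_force: [-0.3, -0.5, -0.8]
grip_width: 0.0257
t 19.9 p [0.5215 0.287  0.2217] a -87.42 q1,q6 [47.8 44.7] grip 0.0257 F [-0.3 -0.5 -0.8] Rx [ 4.6e-03 -9.0e-04 -1.0e+00]
row [10.17 -0.16 -0.17] turn -0.0 rows>= 2.0 1.0
row [12.47 -0.16 -0.16] turn -0.0 rows>= 1.0 0.0
px [280. 210.] n 13591 zmed 0.2155 rect c [548.3 289.6] size [42.  97.9] ang 3.0
px [280. 326.] n 1354 zmed 0.2156 rect c [480.6 286.8] size [16.9 37. ] ang 5.8
px [202.  58.] n 462 zmed 0.079 rect c [641.6 359. ] size [16.4 42. ] ang 0.2
px [280. 153.] n 811 zmed 0.0793 rect c [559.6 290.9] size [22.8 93.3] ang 2.9
side
px [263. 220.] n 834 zmed 0.2159 rect c [521.1 291.5] size [ 98.2 100.1] ang 89.6
px [263. 270.] n 401 zmed 0.0774 rect c [524.5 288.1] size [92.3 99.3] ang 3.4
px [210. 288.] n 54 zmed 0.0771 rect c [642.3 361.7] size [14.2 35.9] ang 0.7
round can
px [237. 226.] n 166 zmed 0.0881 rect c [458.5 113. ] size [83.6 81.6] ang 4.1
```

View pics/w9.png

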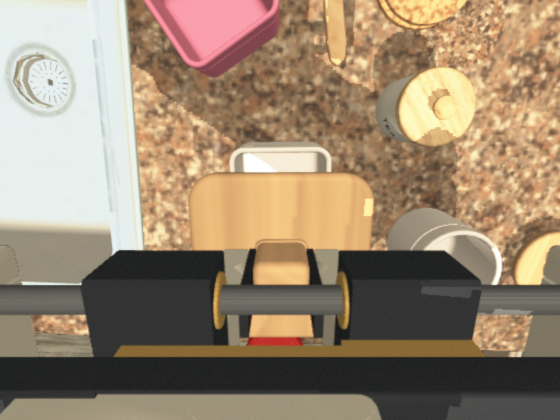

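View pics/s9.png

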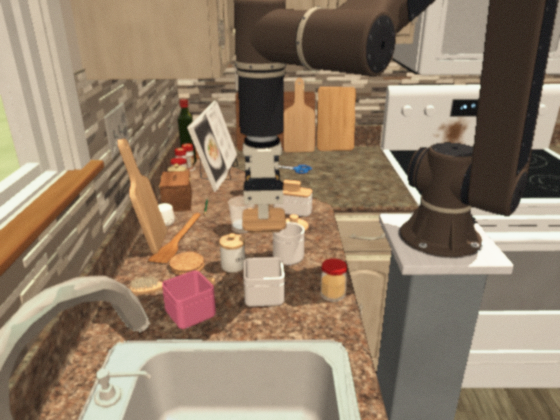

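```bash
python3 -m inch '[[1,4,-0.12,-0.28,0],[1,8,-0.12,-0.28,0],[1,10,-0.12,-0.28,0],[1,11.2,-0.12,-0.28,0],[1,12,-0.12,-0.28,0],[1,12.4,-0.12,-0.28,0],[1,12.6,-0.12,-0.28,0],[1,12.6,-0.12,-0.28,0]]' 30
python3 -c "
from h import *
go()"
```

```text
time: 21.05
ee_pos: [0.5255, 0.2889, 0.0972]
ee_rot: [[0.007, 0.045, -0.999], [0.001, -0.999, -0.045], [-1.0, -0.001, -0.007]]
ft_force: [0.2, 0.5, -0.9]
grip_width: 0.0261
t 21.05 p [0.5255 0.2889 0.0972] a -87.43 q1,q6 [47.6 44.8] grip 0.0261 F [ 0.2  0.5 -0.9] Rx [ 0.0067  0.0014 -1.    ]
```

```bash
python3 -m inch '[[1,0.2,0,0,0],[1,0.2,0,0,0]]' 30
python3 -m inch '[[0,0,0,0,0],[0,0,0,0,0],[0,0,0,0,0],[0,0,0,0,0],[0,0,0,0,0],[0,-4,0,0,0],[0,-9,0,0,0],[0,-14,0,0,0],[0,-18,0,0,0],[0,-18,0,0,0]]' 30
python3 - <<'E'
from h import *
go((.47,.12,.27,-110),(.44,-.04,.19,-150))
c=shot('wrist','w10.png');W=pts(c)
comps(W,.083,.1,(.45,.65,.2,.38),40);comps(W,.11,.13,(.45,.65,.2,.38),40)
m=(W[...,2]>.083)&(W[...,2]<.1)&(abs(W[...,0]-.524)<.06)&(abs(W[...,1]-.289)<.06)
p=W[m];A=np.c_[p[:,:2]-[.4385,-.1778],np.ones(len(p))];print(len(p),np.linalg.lstsq(A,p[:,2],rcond=None)[0])
c=shot('top','t10.png');W=pts(c)
print('rlid');comps(W,.01,.06,(.36,.54,-.12,.04),40)
print('rcan');comps(W,.08,.096,(.35,.56,.02,.2),20)
E
```

```text
time: 21.3
ee_pos: [0.5256, 0.289, 0.097]
ee_rot: [[0.008, 0.045, -0.999], [0.002, -0.999, -0.045], [-1.0, -0.001, -0.008]]
ft_force: [-4.6, -1.0, 10.6]
grip_width: 0.0257
time: 22.55
ee_pos: [0.5257, 0.2897, 0.281]
ee_rot: [[0.013, 0.046, -0.999], [0.006, -0.999, -0.046], [-1.0, -0.006, -0.013]]
ft_force: [-0.2, 0.2, -0.4]
grip_width: 0.0877
t 22.55 p [0.5257 0.2897 0.281 ] a -87.38 q1,q6 [47.7 44.8] grip 0.0877 F [-0.2  0.2 -0.4] Rx [ 0.013   0.0062 -0.9999]
row [ 0.92 16.7   6.35] turn 0.395 rows>= 3.0 3.0
row [ 8.79 32.59 10.18] turn 1.093 rows>= 3.0 4.0
px [282. 189.] n 6892 zmed 0.0909 rect c [523.6 290.3] size [97.6 97.8] ang 2.6
px [282. 197.] n 661 zmed 0.1205 rect c [524.5 289.9] size [25.6 25.2] ang 2.8
6892 [-0.00023173  0.00036588  0.09069687]
rlid
px [290. 239.] n 684 zmed 0.0221 rect c [438.6 -40.9] size [85.8 88.2] ang 2.0
rcan
px [237. 226.] n 174 zmed 0.0877 rect c [458.5 113.2] size [83.2 81.6] ang 2.1
```

View pics/w10.png

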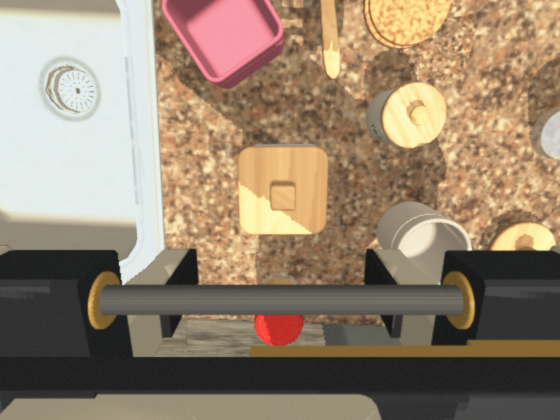

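Square lid is home: plate top at 0.0909 m and level. Now the round lid.

```bash
python3 -m inch '[[0,0.5,5,2,0.1],[0,0.9,10.5,4,0.25],[0,0.9,16.7,6.3,0.4],[0,1.5,22,7.6,0.58],[0,2,27.5,9,0.76],[0,3,32.6,10.2,0.94],[0,3,32.6,10.2,1.12],[0,3,32.6,10.2,1.3],[0,3,32.6,10.2,1.48],[0,3,32.6,10.2,1.617],[0,3,32.6,10.2,1.617],[0,3,32.6,10.2,1.617]]' 30
python3 - <<'E'
from h import *
c=shot('wrist','w11.png');W=pts(c)
for z in [(.012,.03),(.045,.06)]: comps(W,*z,(.36,.52,-.12,.03),60)
go((.44,-.042,.03,180))
E
```

```text
time: 24.15
ee_pos: [0.4368, -0.0416, 0.2449]
ee_rot: [[0.007, -1.0, -0.002], [0.002, -0.002, 1.0], [-1.0, -0.007, 0.002]]
ft_force: [0.4, -0.9, -1.6]
grip_width: 0.0877
px [280. 179.] n 3947 zmed 0.0229 rect c [440.2 -41.6] size [89.1 88.7] ang 29.9
px [279. 186.] n 441 zmed 0.0526 rect c [439.8 -41.9] size [25.4 24.7] ang 3.4
t 24.2 p [ 0.4369 -0.0415  0.245 ] a -179.9 q1,q6 [ 20.5 -20.4] grip 0.0873 F [-0.8  0.1 -0.2] Rx [ 0.0068  0.0022 -1.    ]
row [21.5  -0.16 -0.1 ] turn 0.002 rows>= 4.0 34.0
```

View pics/w11.png

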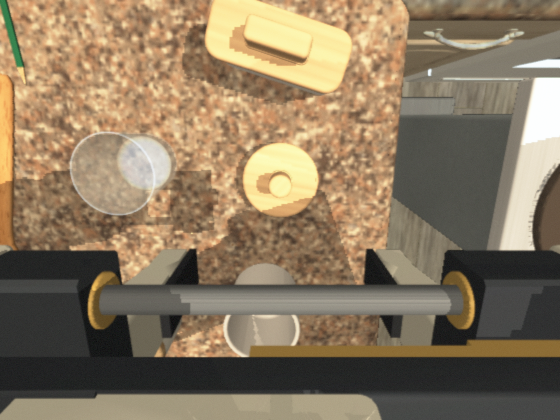

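```bash
python3 -m inch '[[0,5,-0.16,-0.05,0],[0,10,-0.16,-0.05,0],[0,15,-0.16,-0.05,0],[0,19,-0.16,-0.05,0],[0,21,-0.16,-0.05,0],[0,21.5,-0.16,-0.05,0],[0,21.5,-0.16,-0.05,0],[1,21.5,-0.16,-0.05,0],[1,21.5,-0.16,-0.05,0],[1,21.5,-0.16,-0.05,0],[1,21.5,-0.16,-0.05,0],[1,21.5,-0.16,-0.05,0],[1,21.5,-0.16,-0.05,0],[1,21.5,-0.16,-0.05,0],[1,21.5,-0.16,-0.05,0],[1,21.5,-0.16,-0.05,0],[1,18,-0.16,-0.05,0],[1,12,-0.16,-0.05,0],[1,6,-0.16,-0.05,0],[1,6,-0.16,-0.05,0]]' 30
python3 - <<'E'
from h import *
go((.459,.113,.19,180),(.459,.113,.107,180))
E
```

```text
time: 26.7
ee_pos: [0.4417, -0.0413, 0.1897]
ee_rot: [[0.016, -1.0, -0.002], [0.005, -0.002, 1.0], [-1.0, -0.016, 0.004]]
ft_force: [0.7, -0.6, -1.9]
grip_width: 0.0254
t 26.7 p [ 0.4417 -0.0413  0.1897] a -179.87 q1,q6 [ 20.4 -20.3] grip 0.0254 F [ 0.7 -0.6 -1.9] Rx [ 0.016   0.0045 -0.9999]
row [ 0.07 -1.76 15.42] turn 0.002 rows>= 3.0 34.0
row [ 8.37 -1.63 15.38] turn 0.002 rows>= 2.0 0.0
```

```bash
python3 -m inch '[[1,0,-0.6,5,0],[1,0,-1.2,10,0],[1,0,-1.76,14,0],[1,0,-1.76,15.4,0],[1,0,-1.76,15.4,0],[1,0,-1.76,15.4,0]]' 30
python3 - <<'E'
from h import *
c=shot('wrist','w12.png');W=pts(c)
comps(W,.17,.2,(.36,.55,.03,.2),40);print('can');comps(W,.08,.096,(.35,.56,.02,.2),40)
c=shot('top','t12.png');W=pts(c);comps(W,.08,.096,(.35,.56,.02,.2),20)
c=shot('side','s12.png');W=pts(c);print('side');comps(W,.17,.2,(.36,.55,.03,.2),40);comps(W,.08,.096,(.35,.56,.02,.2),40)
go((.459,.113,.107,180))
E
```

```text
time: 27.45
ee_pos: [0.4585, 0.1119, 0.1902]
ee_rot: [[0.015, -1.0, -0.002], [0.004, -0.002, 1.0], [-1.0, -0.015, 0.004]]
ft_force: [0.3, -0.1, -1.5]
grip_width: 0.0252
px [281. 219.] n 9913 zmed 0.183 rect c [459.   88.4] size [87.9 42.7] ang 1.1
px [281. 319.] n 540 zmed 0.183 rect c [458.8 151.6] size [33.3  8.4] ang 1.3
can
px [281. 169.] n 715 zmed 0.0893 rect c [460.2  81.8] size [74.  22.3] ang 0.4
px [248. 233.] n 39 zmed 0.0876 rect c [445.4  80. ] size [12.1 57.8] ang 65.2
side
px [289. 200.] n 430 zmed 0.1834 rect c [460.4 120.1] size [87.1 75.4] ang 1.8
px [288. 231.] n 238 zmed 0.0872 rect c [463.4 115.1] size [84.4 86.9] ang 27.3
t 27.6 p [0.4588 0.1119 0.1907] a -179.94 q1,q6 [ 38.  -38.1] grip 0.025 F [-0.5  0.  -1.1] Rx [ 0.0158  0.0044 -0.9999]
row [8.37 0.12 0.08] turn 0.001 rows>= 2.0 34.0
```

View pics/w12.png

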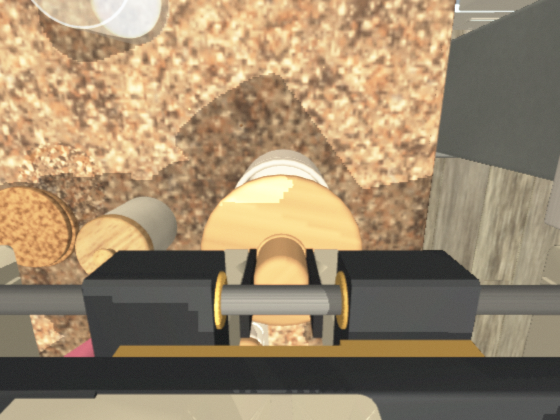

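View pics/s12.png

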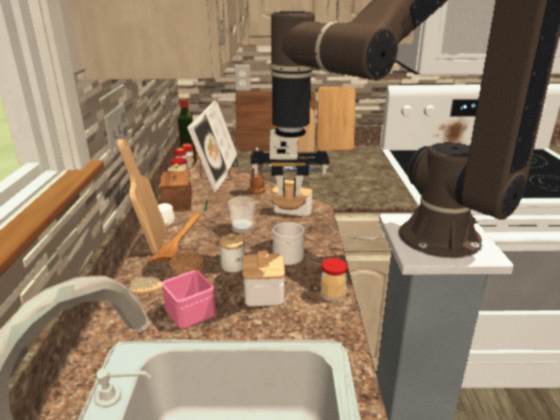

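```bash
python3 -m inch '[[1,3,-0.02,0.17,0],[1,5.5,-0.01,0.17,0],[1,7,0,0.17,0],[1,7.8,0,0.17,0],[1,8.2,0,0.17,0],[1,8.4,0,0.17,0],[1,8.5,0,0.17,0],[1,8.5,0,0.17,0]]' 30
python3 -c "
from h import *
go()"
```

```text
time: 28.6
ee_pos: [0.4606, 0.1138, 0.1079]
ee_rot: [[0.017, -1.0, -0.002], [0.004, -0.002, 1.0], [-1.0, -0.017, 0.004]]
ft_force: [-6.5, -2.1, 18.9]
grip_width: 0.0248
t 28.6 p [0.4606 0.1138 0.1079] a -179.9 q1,q6 [ 38.1 -38.4] grip 0.0248 F [-6.5 -2.1 18.9] Rx [ 0.0173  0.0043 -0.9998]
```

Contact at the expected height (18.9 N). Releasing, retreating and checking everything.

```bash
python3 -m inch '[[1,-0.1,0,0,0],[0,-0.1,0,0,0],[0,-0.1,0,0,0],[0,-0.1,0,0,0],[0,-0.1,0,0,0],[0,-0.1,0,0,0],[0,-3,0,0,0],[0,-8,0,0,0],[0,-13,0,0,0],[0,-17,0,0,0],[0,-17,0,0,0]]' 30
python3 - <<'E'
from h import *
c=shot('wrist','w13.png');W=pts(c)
comps(W,.094,.11,(.36,.55,.03,.2),40);comps(W,.12,.14,(.36,.55,.03,.2),40)
m=(W[...,2]>.094)&(W[...,2]<.11)&(abs(W[...,0]-.46)<.06)&(abs(W[...,1]-.113)<.06)
p=W[m];A=np.c_[p[:,:2]-[.46,.113],np.ones(len(p))];print(len(p),np.linalg.lstsq(A,p[:,2],rcond=None)[0])
go((.44,-.02,.29,180))
E
```

```text
time: 29.98
ee_pos: [0.4592, 0.1138, 0.2813]
ee_rot: [[0.023, -1.0, -0.002], [0.008, -0.002, 1.0], [-1.0, -0.023, 0.008]]
ft_force: [-0.2, 0.1, -0.0]
grip_width: 0.0875
px [283. 185.] n 4858 zmed 0.1009 rect c [461.8 113.7] size [88.3 88.4] ang 0.3
px [282. 194.] n 579 zmed 0.1305 rect c [461.8 113.8] size [25.  25.3] ang 55.5
4858 [0.00062542 0.00154933 0.10085478]
t 30.02 p [0.4581 0.1134 0.2791] a -179.91 q1,q6 [ 38.2 -38.3] grip 0.0873 F [ 0.7 -0.9 -1.2] Rx [ 0.0196  0.0064 -0.9998]
row [ -1.21   1.81 -13.33] turn 0.002 rows>= 3.0 34.0
```

```bash
python3 -m inch '[[0,-2,0,-4,0],[0,-2,0,-9,0],[0,-2,0,-14,0],[0,-2,0,-19,0],[0,-2,0,-24,0],[0,-2,0,-28,0],[0,-2,0,-28,0],[0,-2,0,-28,0],[0,-2,0,-28,0]]'
python3 - <<'E'
from h import *
for n in ['top','side']:
    c=shot(n,n+'f.png')
W=pts(load('topf'));comps(W,.025,.3,(.33,.7,-.37,.4),60)
for z in [(.073,.087),(.085,.097),(.095,.106)]:comps(W,*z,(.38,.62,-.37,.38),150)
E
```

```text
time: 31.15
ee_pos: [0.4582, -0.1659, 0.2969]
ee_rot: [[0.019, -1.0, -0.003], [0.007, -0.003, 1.0], [-1.0, -0.019, 0.006]]
ft_force: [-0.9, 0.0, 0.1]
grip_width: 0.0878
px [168. 161.] n 291 zmed 0.0625 rect c [664.  344.3] size [ 53.8 101.8] ang 11.8
px [180. 204.] n 1242 zmed 0.0897 rect c [522.8 289.9] size [96.3 99.5] ang 2.6
px [401. 203.] n 148 zmed 0.1366 rect c [ 546.9 -360.4] size [20.  38.9] ang 41.6
px [223. 227.] n 64 zmed 0.0993 rect c [456.  152.4] size [54.7 12.6] ang 5.0
px [329. 249.] n 247 zmed 0.0795 rect c [ 426.7 -153.7] size [114.8  51.7] ang 16.2
px [345. 227.] n 88 zmed 0.0804 rect c [ 468.5 -200.2] size [28.6 35.9] ang 80.7
px [176. 260.] n 416 zmed 0.0843 rect c [358.  287.1] size [60.9 55.6] ang 86.2
px [329. 247.] n 192 zmed 0.08 rect c [ 429.9 -152.6] size [110.  48.] ang 14.1
px [178. 203.] n 920 zmed 0.0902 rect c [522.6 289.4] size [95.8 98.5] ang 2.5
```

View pics/w13.png

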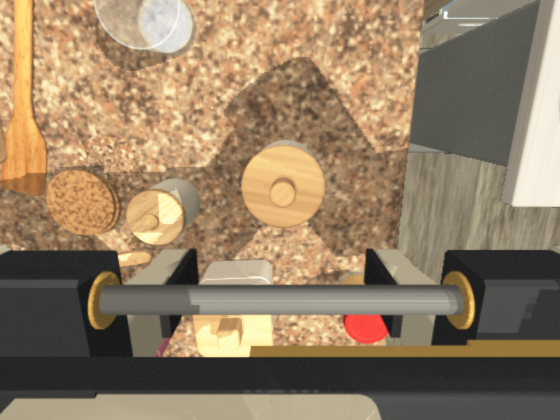

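View pics/sidef.png

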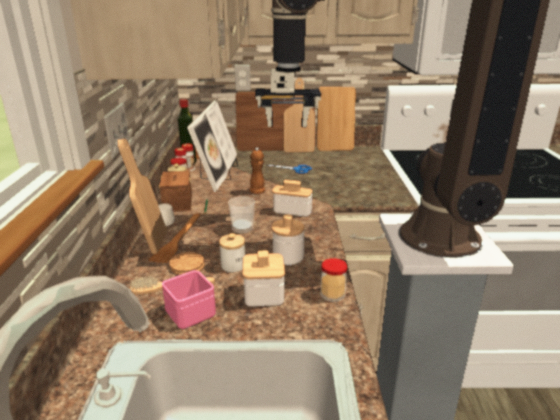

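View pics/topf.png

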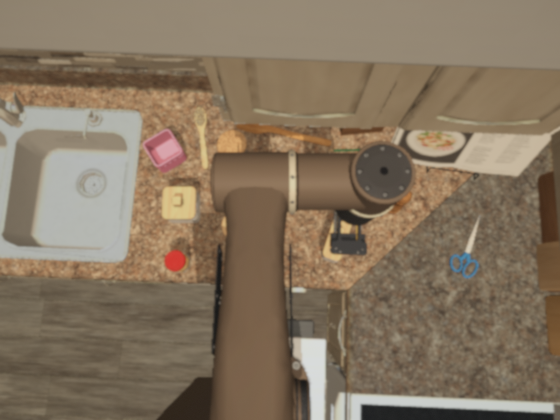

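Side view: all three lids sit flat on their own canisters at (293,192), (288,232) and (263,270), and the bystanders are standing where they were. The arm is clear, so I'm handing in.

```bash
python3 -c "
from workcell import arm
print(arm.finish_job())"
```

```text
the job is handed in; nothing more can be done
None
```

All three lids are on their own canisters and fully home, and I handed the job in at about 31 s of the 118 s. I parked the round lid on the worktop, moved the long lid and then the square lid to their canisters, and put the round lid on last.

| Lid | Plate top measured (m) | Plate top when home (m) | Tilt (rad) | Centre offset (mm) |
|---|---|---|---|---|
| long | 0.0808 | 0.081 | under 0.002 | about 2 |
| square | 0.0909 | 0.091 | under 0.002 | about 1–2 |
| round | 0.1009 | 0.101 | under 0.002 | about 2 |

- **Evidence:** the heights and tilts come from the wrist camera after each release. The offsets compare each lid with its canister as measured before I placed it.
- **Disagreements:** side-camera readings of the long lid differed by up to 3 mm from the wrist camera's. A plane fitted to the side view also suggested a 0.085 rad tilt. I put that down to its coarse, oblique depth, because the wrist view showed the lid flat.
- **Not measured:** in the last top view the arm hid the round canister, tea tin and tumbler. I checked those, and the pepper mill, only by eye in the last side view, where they stood in their original places.
- **Tool tilt:** the tool leaned up to about 0.023 rad by the end. The lids settled flat once released.

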